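# Put the palette knife away in its foam-lined case

## Task

Lift the lid of the wooden knife case (there is a brass tab on its front edge) right back until it rests on its stop, without flinging it or letting it fall. Then pick the palette knife up off the sloping drawing board and press it flat and fully home into its matching cutout in the foam. Leave the case open, and the jars, the tin and the tape roll where they stand.

Things in the scene. Friction and masses are not known exactly. Their poses are not given: they have to be found in the camera images.
- case: Beech knife case, 160 mm deep (x), 230 mm wide (y), rim 56 mm above the table, fixed. Origin: centre of its underside; +x from the front (side of the lid's brass tab) to the hinges, z up. Left or right of the robot's centre line, turned up to 0.25 rad. Inside, grey foam, its top 52 mm above the table, with one empty knife-shaped cutout; other tools, already in, lie level with the foam behind it.
- lid (a joint): Lid angle, rad: 0 shut (the start), 1.745 (100 degrees) fully open, leaning back on its stop. It swings up about the hinge line along the case's +y through lid_hinge. Lid 160 x 230 x 12 mm, about 0.35 kg, free-moving: it falls shut if let go before upright; past upright it leans on by itself to the stop.
- lid_tab (a point): Grasp point of the brass pull tab; turns with the lid (axes as the case's when shut). Flat bar 18 mm wide (along y), 9 mm thick, standing 38 mm out from the middle of the lid's front edge; this point is 24 mm out, mid thickness, 62 mm above the table when shut, 184 mm from the hinge line. Pinched across its width from above, it turns about y between the fingers as the lid swings.
- lid_hinge (a point): Middle of the lid's hinge line, at the case's back rim, 56 mm above the table; axes as the case.
- cutout (a point): Where knife_mid lies when the knife is fully home, flat, blade to the case's +y (the knife's x along the case's y); axes as the case, 46 mm above the table. Cutout floor 38 mm above the table, 14 mm below the foam's top: the handle ends 2 mm proud. Handle pocket 28 mm wide, 99 mm long; neck slot 12 mm, blade slot 22 mm wide: about 2 mm clear all round.
- cutout_lips (a point): Middle of the handle pocket at the foam's top, 52 mm above the table, axes as the case. Near both ends of the pocket springy foam lips narrow it to 22 mm: a knife only laid in stands about 7 mm high and must be pushed down, with some 5 to 10 N; it then stays. At the middle, finger recesses 38 mm long (y), as deep as the pocket, reach 40 mm to either side (x) of its centre line.
- knife_mid (a point): Centre of the palette knife's wooden handle, half-way up; +x along it to the blade, z out of its upper face. Handle 95 mm long (x), 24 mm wide (y), 16 mm thick (z), flat sides, rounded edges; then a thin neck and a steel blade 18 mm wide, 2 mm thick, tip 136 mm from here. About 70 g. At the start it lies flat on the sloping board, blade up the slope, butt against the ledge.
- board: Plywood drawing board, 230 mm up the slope by 260 mm wide, sloping at 27 degrees, fixed; on the other side from the case, turned up to 0.25 rad. Origin on the table in front of its foot; +x horizontal, up the slope (away from the robot), z up. At x = 85 mm (below the knife's handle) its surface is 46 mm high; a ledge 10 mm high crosses its foot at x = 42 mm; its top edge is at x = 236 mm, 123 mm high.
- jar_teal: Paint jar with teal label and white cap, 72 mm across, 85 mm high; origin under its centre. Leave alone.
- jar_black: Paint jar with dark label and black cap, 68 mm across, 80 mm high; origin under its centre. Leave alone.
- paint_tin: Tin with red label, 80 mm across, 95 mm high; origin under its centre. Leave alone.
- tape_roll: Cream roll of masking tape lying flat, 90 mm across, 25 mm high; origin under its centre. Leave alone.
Things that resemble listed ones, but are neither listed nor needed, are in the scene too. What is meant by the part that bears knife_mid is not green, and is the larger of those in its own colour.

How it is judged:
By the outcome, as a careful person would: the job done as asked, in the order asked, and still so for the second after the job is handed in, with the robot touching nothing.
It also fails if it takes over 64 s, if anything falls off the work surface, if the arm or the gripper's body presses on something with over 40 N, if the wrist force passes 120 N, or if a joint passes its speed limit or range.

## Robot

A 6-joint arm with a two-finger parallel gripper is mounted at the origin on the work surface. World frame = base frame: x ahead of the robot, y to its left, z up, the work surface at z = 0. Lengths are in m, angles in degrees, forces in N, time in s.
With the tool pointing down it reaches from about 0.3 to 0.75 m from the base axis. Payload 8.5 kg.
Tool frame: the origin (TCP) lies on the centre line of the jaws, within the pads' length; the fingertips stand 17 mm ahead of it and the grasp point (between the pads) lies 2 mm behind it (env.tcp_to_tips is the distance from the TCP to the fingertips, in m); z points along the fingers, y is the line along which they close (so a half turn about z gives the same grasp; the last joint's range is limited). The gripper opens to 85 mm and grips with 20 to 120 N. Pads are 22 mm wide; open, the fingers measure 114 mm over their backs; the gripper's body (76 mm by 85 mm) begins 54 mm behind the grasp point. The pads swing forward as they close: fully open they stand 13 mm farther back than shut.
Start: joints at [-82.294, 21.807, 74.336, -0, 83.858, -12.336], TCP at [0.188, -0.517, 0.248] pointing down, gripper open.
Joint ranges: [-178.18, 178.18], [-50.72, 133.34], [12.68, 142.11], [-81.47, 261.47], [9.98, 163.14], [-165.26, 165.26]. Speed limits (degrees/s): [136.94, 136.94, 180, 180, 180, 180].

## Interface

Orientations are given as a 3x3 rotation matrix whose columns are the frame's x, y, z axes.
In Python, from rig import env gives the robot as it stands. The module is installed in compiled form; this text tells all that it offers.
- The arm moves only by the shell command python3 -m pendant 'ROWS' [FORCE]. ROWS is JSON, a list of rows, each a list of 7 numbers: the opening, from 0 (shut) to 1 (fully open), then the shift along the tool's x, y, z in m, then the turn, a rotation vector about the tool's x, y, z in rad. A call has 1 to 5 rows; each row is the pose to reach, as a shift and turn from the pose commanded when the call began, along the tool's axes at that moment; what a row does not reach only later rows make up. A row lasts 1/8 s, in which the tool goes at most 62.5 mm and 10.7 degrees, less where a joint would pass 70% of its speed; a pose out of reach is approached as far as the arm can. A call with a gripper value outside its range is refused whole. The fingers move at their own pace and stop on an object; FORCE is the grip in N (left out, the last holds). Time passes only in rows, so rows that repeat a pose let the fingers close. It gives the time, the measured TCP pose, the force, the opening and the grip force at its end, in the units of the state.
- env.observe(): the state, without advancing time (a new reading comes with each control period).
- env.get_image(name): name is "side" or "top"; returns a dict with "image" (384x512x3 uint8, blue, green, red), "fx", "fy", "cx", "cy" (pixels), "pose" (4x4, takes a point from camera to world coordinates). Camera axes: x right, y up, looking along -z (the intrinsics and any distortion apply to the point x, -y, -z); pixel columns grow to the right and rows downward; lengths in m; the calibration is good to about 2 mm. A picture is of the moment at which its call begins. There is no depth.
- env.close_job(): hands the job in; it is judged then, once.
Trained networks look in the newest picture that a camera, given by its name, has taken for a name from the list of things; names that differ only in an ending like _2 or _b are one class to them, and where a whole thing is asked for, a point or a joint stands for the part that bears it (a point fixed in the world has none). Each returns a list of dicts, best first, with "conf" (0 to 1); they miss things now and then, are a little off and sometimes report something else, mostly with a low value. They report only what shows in the picture. A call takes as long as a camera call. They do not tell look-alikes from the thing itself.
- env.find_in(camera, thing): "bbox" ([centre column, centre row, width, height] in pixels, round what is visible of it).
- env.trace(camera, thing): "mask" (384x512 bool, what is visible of it) and "bbox" ([centre column, centre row, width, height] in pixels, round what is visible of it).
- env.tip_of(camera, thing): "centre" ([column, row] in pixels: a listed point, or the origin of a listed thing).
The state is a dict: "time_s": time; "q": joint angles; "qvel": joint speeds; "joint_efforts": joint torques, N m; "position": TCP position; "tool_rot": TCP orientation; "ft_force": force on the tool from outside, world axes, zero at the start; "wrist_torque": the same for the moment, N m; "grip_width": finger opening in m; "gripper_force": force on a finger pad.
Only numpy, scipy, OpenCV 4.12 (cv2) and the standard library are available. Lean on these libraries where they do the work, as an engineer would, in place of code of your own. Each camera call takes 0.05 s, during which the arm holds its last target. There are 200 camera calls.

## Working session

There is one attempt and no reset: what is moved stays moved. The work goes in short steps, Python scripts to look and compute and a shell command to move; the robot and the scene stay as the last step left them, time stands still between calls to the robot, and variables do not carry over. Pictures are saved under pics/ and viewed, at most 10 in all, crops included, and the job is handed in when it is done.

```bash
mkdir -p pics
cat > h.py <<'E'
import numpy as np, cv2
from rig import env
def cap(n):
    return env.get_image(n)
def ray(c,px):
    x=(px[0]-c["cx"])/c["fx"]; y=(px[1]-c["cy"])/c["fy"]
    P=np.array(c["pose"]); d=P[:3,:3]@np.array([x,-y,-1]); return P[:3,3],d/np.linalg.norm(d)
def atz(c,px,z):
    o,d=ray(c,px); return o+d*(z-o[2])/d[2]
def tri(rs):
    A=sum(np.eye(3)-np.outer(d,d) for o,d in rs); b=sum((np.eye(3)-np.outer(d,d))@o for o,d in rs)
    return np.linalg.solve(A,b)
def proj(c,p):
    P=np.array(c["pose"]); q=P[:3,:3].T@(np.array(p)-P[:3,3]); return np.array([c["cx"]+c["fx"]*q[0]/-q[2], c["cy"]+c["fy"]*-q[1]/-q[2]])
E
python3 - <<'E'
from h import *
np.set_printoptions(precision=3,suppress=True)
cs={n:cap(n) for n in("top","side")}
for n,c in cs.items():
    cv2.imwrite(f"pics/{n}0.png",c["image"]); print(n,{k:v for k,v in c.items() if k not in("image",)})
    for t in ["case","board","lid_tab","lid_hinge","knife_mid","cutout","jar_teal","jar_black","paint_tin","tape_roll"]:
        print(n,t,[(np.round(d["centre"],1).tolist(),round(d["conf"],2)) for d in env.tip_of(n,t)[:4]])
s=env.observe(); print(s["position"],s["tool_rot"],s["ft_force"],s["time_s"])
E
```

```text
top {'fx': 366.8647732032065, 'fy': 366.8647732032065, 'cx': 257.1825212406666, 'cy': 190.32371852909097, 'pose': array([[ 0.005,  0.981, -0.195,  0.324],
       [-1.   ,  0.008,  0.013,  0.012],
       [ 0.014,  0.195,  0.981,  1.27 ],
       [ 0.   ,  0.   ,  0.   ,  1.   ]])}
top case []
top board [([202.1, 203.4], 0.56)]
top lid_tab [([296.2, 224.7], 0.93)]
top lid_hinge [([309.7, 174.3], 0.77)]
top knife_mid [([266.8, 123.1], 0.85), ([205.4, 177.3], 0.56), ([211.3, 224.6], 0.5)]
top cutout [([318.2, 206.7], 0.77), ([376.4, 256.2], 0.39)]
top jar_teal [([388.9, 195.7], 0.61), ([373.3, 254.5], 0.55), ([300.9, 198.9], 0.45)]
top jar_black [([377.2, 255.5], 0.75)]
top paint_tin [([136.4, 269.3], 0.8)]
top tape_roll [([120.9, 187.9], 0.74), ([132.1, 266.8], 0.69), ([203.6, 176.6], 0.22)]
side {'fx': 487.4959595644463, 'fy': 487.4959595644463, 'cx': 255.31546700603784, 'cy': 190.01469319647197, 'pose': array([[-0.866,  0.372, -0.334,  0.109],
       [-0.5  , -0.655,  0.567,  0.811],
       [-0.008,  0.658,  0.753,  1.114],
       [ 0.   ,  0.   ,  0.   ,  1.   ]])}
side case [([296.3, 167.6], 0.78)]
side board [([235.5, 250.7], 0.96)]
side lid_tab [([321.1, 170.1], 0.59)]
side lid_hinge [([276.6, 142.5], 0.87), ([239.5, 249.6], 0.3)]
side knife_mid [([218.7, 223.4], 0.83), ([271.5, 252.6], 0.67), ([194.6, 160.7], 0.51)]
side cutout [([312.3, 156.6], 0.94)]
side jar_teal [([329.4, 110.1], 0.89)]
side jar_black [([384.1, 141.8], 0.58)]
side paint_tin [([278.1, 359.7], 0.98)]
side tape_roll [([158.8, 327.2], 0.55)]
[ 0.188 -0.517  0.248] [[ 0.939  0.343 -0.   ]
 [ 0.343 -0.939 -0.   ]
 [-0.     0.    -1.   ]] [-0.597 -0.117 -0.259] 1.1
```

View both.

```bash
python3 -c "
import cv2,numpy as np
a=cv2.imread('pics/top0.png')[90:300,90:430];b=cv2.imread('pics/side0.png')[80:384,100:440]
a=cv2.resize(a,None,fx=2.3,fy=2.3,interpolation=cv2.INTER_CUBIC);b=cv2.resize(b,None,fx=1.95,fy=1.95,interpolation=cv2.INTER_CUBIC)
cv2.imwrite('pics/a.png',a);cv2.imwrite('pics/b.png',b)"
```

```text
(no output)
```

View pics/a.png

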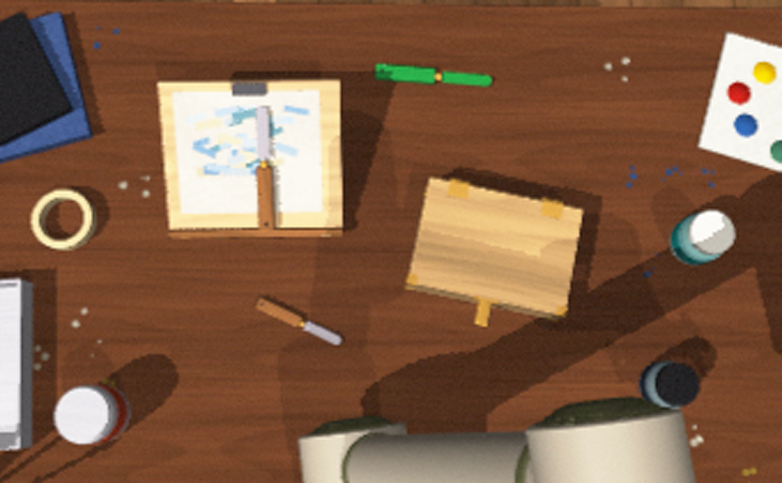

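View pics/b.png

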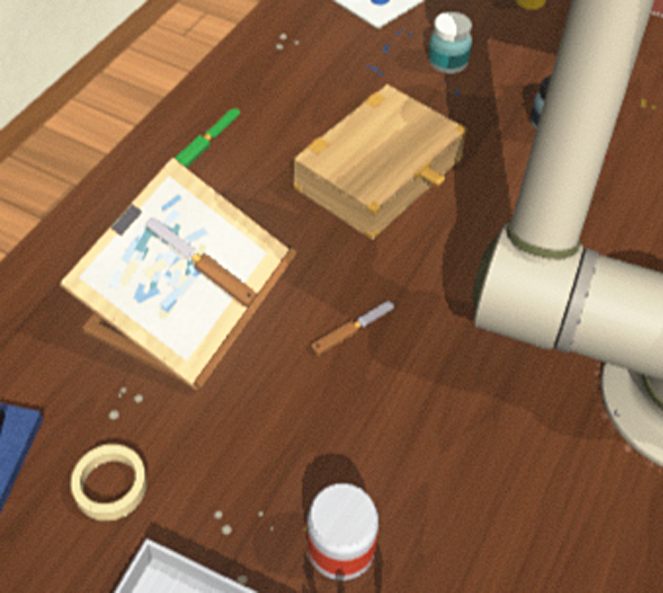

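Shown: knife candidates at top (205,177) wooden on the board, (216,228) a small wooden one on the table, (277,123) the green one on the table. The wooden knife on the board is the one meant: not green, and larger than the other brown one; both crops confirm it. The case is at right, tab at (300,226); the arm starts over the near right.

```bash
cat > m.py <<'E'
from h import *
np.set_printoptions(precision=4,suppress=True)
cs={n:cap(n) for n in("top","side")}
t,s=cs["top"],cs["side"]
# tab & hinge via triangulation
P={}
for k in ["lid_tab","lid_hinge","knife_mid","jar_teal","jar_black"]:
    a=env.tip_of("top",k);b=env.tip_of("side",k)
    best=min(((np.linalg.norm(proj(t,p)-x["centre"])+np.linalg.norm(proj(s,p)-y["centre"]),p) for x in a for y in b for p in [tri([ray(t,x["centre"]),ray(s,y["centre"])])] if -0.02<p[2]<0.2),key=lambda q:q[0],default=None) 
    print(k,best)
for n,k in [("top","lid_tab"),("top","knife_mid"),("side","knife_mid"),("top","board")]:
    for m in env.trace(n,k)[:3]:
        mk=m["mask"].astype(np.uint8); cn=cv2.findNonZero(mk)
        if cn is None: continue
        r=cv2.minAreaRect(cn); bx=cv2.boxPoints(r)
        z={"lid_tab":.068,"knife_mid":.07,"board":.08}[k]
        print(n,k,round(m["conf"],2),mk.sum(),np.round(m["bbox"],1),"box",bx.round(1).tolist())
        if n=="top": print("  world",np.array([atz(t,p,z) for p in bx])[:,:2].round(3).tolist())
E
python3 m.py
```

```text
lid_tab (np.float64(0.37104227631504993), array([ 0.4417, -0.1422,  0.0638]))
lid_hinge (np.float64(1.4573536761199049), array([ 0.6213, -0.1772,  0.0557]))
knife_mid (np.float64(0.37669480323485705), array([0.4487, 0.1548, 0.0164]))
jar_teal (np.float64(0.15166532831035018), array([ 0.5616, -0.4608,  0.0149]))
jar_black (np.float64(1.4230596855368778), array([ 0.3458, -0.4279, -0.0112]))
top lid_tab 0.57 3384 [307.3 199.6  79.6  63.3] box [[264.20001220703125, 224.0], [276.6000061035156, 166.10000610351562], [345.70001220703125, 180.89999389648438], [333.29998779296875, 238.8000030517578]]
  world [[0.451, -0.028], [0.647, -0.07], [0.598, -0.302], [0.404, -0.254]]
top knife_mid 0.78 272 [279.4 124.5  47.6   6.5] box [[253.6999969482422, 124.5], [254.1999969482422, 117.5], [302.3999938964844, 121.19999694824219], [301.79998779296875, 128.1999969482422]]
  world [[0.794, 0.009], [0.82, 0.007], [0.808, -0.16], [0.783, -0.158]]
top knife_mid 0.65 291 [207.9 163.1   9.9  49.9] box [[202.0, 137.0], [209.0, 137.0], [209.0, 188.0], [202.0, 188.0]]
  world [[0.747, 0.186], [0.748, 0.162], [0
[... 549 characters left out ...]
 box [[188.5, 161.5], [217.0, 133.0], [223.5, 139.5], [195.0, 168.0]]
side knife_mid 0.53 249 [280.9 248.3  46.6  30.1] box [[259.0, 256.5], [298.79998779296875, 233.3000030517578], [302.29998779296875, 239.1999969482422], [262.5, 262.5]]
top board 0.95 5116 [200.8 161.2  79.9  70.7] box [[158.89999389648438, 124.9000015258789], [238.5, 123.4000015258789], [239.8000030517578, 192.89999389648438], [160.1999969482422, 194.39999389648438]]
  world [[0.786, 0.333], [0.794, 0.061], [0.551, 0.053], [0.544, 0.315]]
top board 0.22 303 [116.8 185.1  25.7  26.6] box [[105.0, 173.0], [131.0, 173.0], [131.0, 197.0], [105.0, 197.0]]
  world [[0.615, 0.501], [0.616, 0.415], [0.535, 0.409], [0.534, 0.494]]
```

```bash
cat >> h.py <<'E'
from scipy.spatial.transform import Rotation as Rot
np.set_printoptions(precision=4,suppress=True)
def down(yaw,pitch=0):
    c,s=np.cos(yaw),np.sin(yaw)
    R=np.array([[c,s,0],[s,-c,0],[0,0,-1.]])   # tool x = case x, y=-case y
    return R@Rot.from_rotvec([0,pitch,0]).as_matrix()
def delta(p,R):
    s=env.observe(); T=np.array(s["tool_rot"]); 
    return "shift",T.T@(np.array(p)-s["position"]),"turn",Rot.from_matrix(T.T@R).as_rotvec(),"t",s["time_s"]
E
python3 -c "
from h import *
print(delta([.4417,-.1422,.17],down(-.205)))"
```

```text
('shift', array([ 0.3662, -0.265 ,  0.0783]), 'turn', array([-0.    , -0.    ,  0.5548]), 't', 1.9)
```

```bash
python3 -m pendant '[[1,0.05,-0.035,0.01,0,0,0.11],[1,0.1,-0.07,0.02,0,0,0.22],[1,0.15,-0.105,0.03,0,0,0.33],[1,0.2,-0.14,0.04,0,0,0.44],[1,0.25,-0.175,0.05,0,0,0.555]]'; python3 -c "
from h import *
print(delta([.4417,-.1422,.17],down(-.205)))"
```

```text
time_s: 2.52
position: [0.3642, -0.265, 0.1983]
tool_rot: [[0.978, -0.208, 0.001], [-0.208, -0.978, -0.001], [0.001, 0.0, -1.0]]
ft_force: [0.2, -0.3, 1.1]
grip_width: 0.0857
gripper_force: 0.0
('shift', array([ 0.0502, -0.1362,  0.0282]), 'turn', array([ 0.0004, -0.0007, -0.0044]), 't', 2.525)
```

```bash
python3 -m pendant '[[0.6,0.017,-0.046,0.01,0,0,0],[0.6,0.034,-0.092,0.02,0,0,0],[0.6,0.05,-0.136,0.028,0,0,0],[0.6,0.05,-0.136,0.028,0,0,0],[0.6,0.05,-0.136,0.028,0,0,0]]'
python3 - <<'E'
from h import *
print(delta([.4417,-.1422,.065],down(-.205)))
a=cap("top");b=cap("side")
i=np.hstack([cv2.resize(a["image"][140:270,230:350],None,fx=3.3,fy=3.3),cv2.resize(b["image"][70:200,240:360],None,fx=3.3,fy=3.3)])
cv2.imwrite("pics/c.png",i)
E
```

```text
time_s: 3.15
position: [0.44, -0.144, 0.1705]
tool_rot: [[0.979, -0.203, 0.0], [-0.203, -0.979, -0.0], [0.0, 0.0, -1.0]]
ft_force: [-1.0, 0.2, -0.4]
grip_width: 0.0514
gripper_force: 0.0
('shift', array([ 0.0012, -0.0021,  0.1055]), 'turn', array([ 0.0004, -0.0003,  0.0001]), 't', 3.15)
```

View pics/c.png

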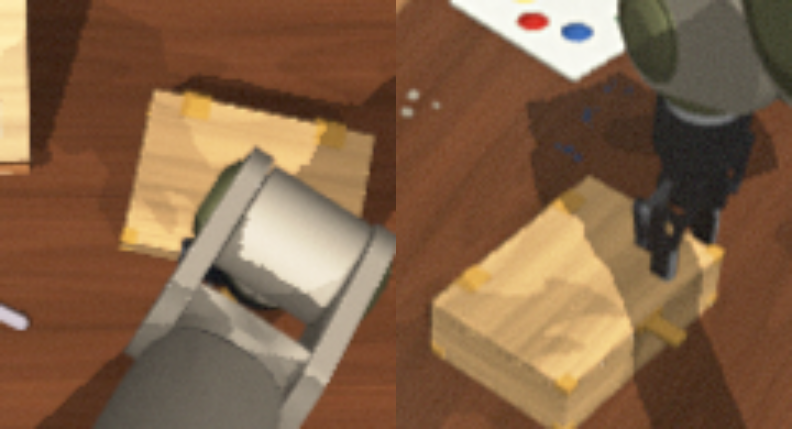

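Side view: open fingers hang right above the brass tab (crop 660,330), with clear room in front of the case. Descending and pinching.

```bash
python3 -m pendant '[[0.6,0.001,-0.002,0.05,0,0,0],[0.6,0.001,-0.002,0.09,0,0,0],[0.6,0.001,-0.002,0.105,0,0,0],[0,0.001,-0.002,0.105,0,0,0],[0,0.001,-0.002,0.105,0,0,0]]' 40 && python3 -m pendant '[[0,0,0,0,0,0,0],[0,0,0,0,0,0,0]]'
```

```text
time_s: 3.88
position: [0.4414, -0.1441, 0.0663]
tool_rot: [[0.979, -0.203, 0.0], [-0.203, -0.979, -0.004], [0.001, 0.004, -1.0]]
ft_force: [-14.1, -17.5, -0.7]
grip_width: 0.0169
gripper_force: 41.6
time_s: 4.12
position: [0.4413, -0.1441, 0.0664]
tool_rot: [[0.979, -0.204, 0.001], [-0.204, -0.979, -0.004], [0.002, 0.004, -1.0]]
ft_force: [-6.3, -12.4, -0.8]
grip_width: 0.017
gripper_force: 41.4
```

```bash
python3 -c "
import numpy as np
f=lambda d:np.array([-.184*np.cos(d)+.006*np.sin(d),-(.184*np.sin(d)+.006*np.cos(d))])
for b in range(0,100,20): print(b,[(f(np.radians(b+k))-f(np.radians(b))).round(4).tolist() for k in (4,8,12,16,20)])"
python3 -m pendant '[[0,0.001,0.001,-0.013,0,0,0],[0,0.002,0.001,-0.0255,0,0,0],[0,0.005,0.001,-0.038,0,0,0],[0,0.009,0.001,-0.0505,0,0,0],[0,0.013,0.001,-0.0625,0,0,0]]'
```

```text
0 [[0.0009, -0.0128], [0.0026, -0.0255], [0.0053, -0.0381], [0.0088, -0.0505], [0.0131, -0.0626]]
20 [[0.0052, -0.0118], [0.0112, -0.0231], [0.018, -0.034], [0.0255, -0.0444], [0.0338, -0.0543]]
40 [[0.0089, -0.0093], [0.0184, -0.0179], [0.0285, -0.0258], [0.0392, -0.033], [0.0503, -0.0395]]
60 [[0.0115, -0.0057], [0.0234, -0.0105], [0.0357, -0.0145], [0.0481, -0.0176], [0.0608, -0.0199]]
80 [[0.0128, -0.0014], [0.0256, -0.0019], [0.0385, -0.0014], [0.0512, -0.0001], [0.0639, 0.0021]]
time_s: 4.75
position: [0.455, -0.1471, 0.1294]
tool_rot: [[0.979, -0.204, 0.004], [-0.204, -0.979, -0.004], [0.004, 0.003, -1.0]]
ft_force: [6.6, -6.8, -7.2]
grip_width: 0.0169
gripper_force: 40.6
```

```bash
python3 -m pendant '[[0,0.005,0.0005,-0.012,0,0,0],[0,0.011,0.001,-0.023,0,0,0],[0,0.018,0.001,-0.034,0,0,0],[0,0.0255,0.001,-0.0445,0,0,0],[0,0.034,0.001,-0.0545,0,0,0]]'
```

```text
time_s: 5.38
position: [0.4871, -0.1539, 0.183]
tool_rot: [[0.979, -0.204, -0.0], [-0.204, -0.979, -0.001], [-0.0, 0.001, -1.0]]
ft_force: [3.6, -5.3, -7.6]
grip_width: 0.0167
gripper_force: 40.3
```

```bash
python3 -m pendant '[[0,0.009,0,-0.009,0,0,0],[0,0.0185,0,-0.018,0,0,0],[0,0.0285,0,-0.026,0,0,0],[0,0.039,0,-0.033,0,0,0],[0,0.05,0,-0.0395,0,0,0]]'
```

```text
time_s: 6.0
position: [0.5355, -0.1641, 0.2222]
tool_rot: [[0.979, -0.204, -0.002], [-0.204, -0.979, -0.001], [-0.002, 0.001, -1.0]]
ft_force: [-0.7, -4.9, -6.7]
grip_width: 0.0169
gripper_force: 39.7
```

Tracking well with small forces.

```bash
python3 -m pendant '[[0,0.0115,0,-0.0055,0,0,0],[0,0.0235,0,-0.0105,0,0,0],[0,0.0355,0,-0.0145,0,0,0],[0,0.048,0,-0.0175,0,0,0],[0,0.061,0,-0.02,0,0,0]]'
```

```text
time_s: 6.62
position: [0.5951, -0.1766, 0.2427]
tool_rot: [[0.979, -0.204, -0.002], [-0.204, -0.979, -0.001], [-0.002, 0.001, -1.0]]
ft_force: [-1.9, -4.7, -3.2]
grip_width: 0.0171
gripper_force: 39.4
```

```bash
python3 -m pendant '[[0,0.011,0,-0.0012,0,0,0],[0,0.023,0,-0.0018,0,0,0],[0,0.036,0,-0.0016,0,0,0],[0,0.049,0,-0.0003,0,0,0],[0,0.062,0,0.0017,0,0,0]]'
```

```text
time_s: 7.25
position: [0.6562, -0.1894, 0.2419]
tool_rot: [[0.979, -0.205, 0.0], [-0.205, -0.979, -0.002], [0.0, 0.002, -1.0]]
ft_force: [-1.4, -3.1, 2.1]
grip_width: 0.017
gripper_force: 38.9
```

```bash
python3 -m pendant '[[0,0.002,0,0.0004,0,0,0],[0,0.004,0,0.0007,0,0,0],[0,0.004,0,0.0007,0,0,0]]'
```

```text
time_s: 7.62
position: [0.6602, -0.1903, 0.2411]
tool_rot: [[0.979, -0.205, 0.001], [-0.205, -0.979, -0.002], [0.002, 0.002, -1.0]]
ft_force: [-1.3, -5.0, 5.5]
grip_width: 0.0167
gripper_force: 39.4
```

```bash
python3 -m pendant '[[0.45,0,0,0,0,0,0],[0.45,0,0,0,0,0,0],[0.45,0,0,-0.02,0,0,0],[0.45,0,0,-0.05,0,0,0],[0.45,-0.02,0,-0.08,0,0,0]]' && python3 -m pendant '[[0.6,-0.05,-0.03,0,0,0,0],[0.6,-0.1,-0.06,0,0,0,0],[0.6,-0.15,-0.12,0,0,0,0],[0.6,-0.2,-0.18,0,0,0,0],[0.6,-0.2,-0.24,0,0,0,0]]'
cat > m2.py <<'E'
from h import *
import sys
t,s=cap("top"),cap("side")
cv2.imwrite(f"pics/{sys.argv[1]}_t.png",t["image"]);cv2.imwrite(f"pics/{sys.argv[1]}_s.png",s["image"])
for k in ["lid_tab","lid_hinge","cutout","cutout_lips","knife_mid"]:
    a=env.tip_of("top",k);b=env.tip_of("side",k)
    print(k,[(np.round(x["centre"],1).tolist(),round(x["conf"],2)) for x in a],[(np.round(x["centre"],1).tolist(),round(x["conf"],2)) for x in b])
    for x in a:
        for y in b:
            p=tri([ray(t,x["centre"]),ray(s,y["centre"])]); e=np.linalg.norm(proj(t,p)-x["centre"])+np.linalg.norm(proj(s,p)-y["centre"])
            if e<6 and -.02<p[2]<.3: print("   ",p,round(e,2))
print(env.observe()["position"],env.observe()["time_s"])
i=np.hstack([cv2.resize(t["image"][110:250,190:360],(474,390)),cv2.resize(s["image"][70:270,170:330],(312,390))])
cv2.imwrite(f"pics/{sys.argv[1]}.png",i)
E
python3 m2.py d
```

```text
time_s: 8.25
position: [0.641, -0.1851, 0.3193]
tool_rot: [[0.979, -0.203, -0.001], [-0.203, -0.979, 0.001], [-0.001, -0.001, -1.0]]
ft_force: [0.2, 0.6, -0.0]
grip_width: 0.0388
gripper_force: 0.0
time_s: 8.88
position: [0.4927, 0.0682, 0.3201]
tool_rot: [[0.979, -0.205, 0.001], [-0.205, -0.979, 0.0], [0.001, -0.0, -1.0]]
ft_force: [0.8, -0.1, 0.6]
grip_width: 0.0514
gripper_force: 0.0
lid_tab [([322.6, 149.5], 0.65)] []
lid_hinge [([309.1, 172.1], 0.61)] [([275.8, 144.7], 0.72)]
    [ 0.6246 -0.1836  0.0529] 3.91
cutout [([317.1, 208.3], 0.83)] [([309.5, 155.7], 0.67)]
    [ 0.5098 -0.2089  0.0354] 0.75
cutout_lips [([313.8, 209.4], 0.89)] []
knife_mid [([268.2, 124.2], 0.76)] [([214.7, 224.2], 0.57), ([270.2, 253.7], 0.57), ([193.9, 158.9], 0.52)]
    [ 0.829  -0.0418  0.0059] 4.49
[0.4947 0.0658 0.3193] 9.475
```

View pics/d.png

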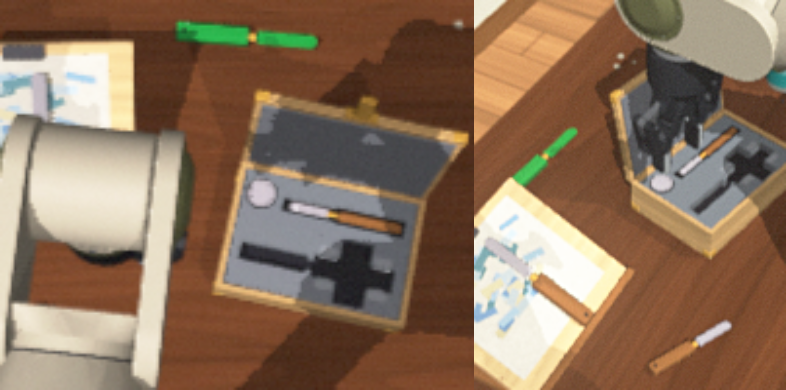

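Top crop: lid open and leaning back (tab at px 322,149); cutout cross centre about px (316,208), blade slot toward the left (+y). Knife still on the board.

Run:
```python
from h import *
t,s=cap("top"),cap("side")
B=[[158.9,124.9],[238.5,123.4],[239.8,192.9],[160.2,194.4]]
w=[atz(t,B[0],.123),atz(t,B[1],.123),atz(t,B[2],.035),atz(t,B[3],.035)]
print("board",np.array(w))
e=w[0]-w[1]; f=w[3]-w[2]; print("yaw top/bot",np.arctan2(-e[0],e[1]),np.arctan2(-f[0],f[1]))
print("knife_mid tri",tri([ray(t,[205.4,177.3]),ray(s,[218.7,223.4])]),tri([ray(t,[205.4,177.3]),ray(s,[214.7,224.2])]))
# handle segmentation, top0 image and side0
for n,c,r in (("top0",t,(150,195,195,215)),("side0",s,(195,240,190,240))):
    im=cv2.imread(f"pics/{n}.png"); h=cv2.cvtColor(im,cv2.COLOR_BGR2HSV).astype(int)
    m=np.zeros(im.shape[:2],np.uint8); sub=h[r[0]:r[1],r[2]:r[3]]
    m[r[0]:r[1],r[2]:r[3]]=((sub[...,1]>110)&(sub[...,2]<215)&(sub[...,0]<20))
    k,l,st,ce=cv2.connectedComponentsWithStats(m); i=1+st[1:,4].argmax()
    print(n,st[i],ce[i],cv2.minAreaRect(cv2.findNonZero((l==i).astype(np.uint8))))
    print("\n".join("".join(".#"[v] for v in row) for row in (l==i)[r[0]:r[1],r[2]:r[3]].astype(int)))
# cutout
im=t["image"]; g=cv2.cvtColor(im,cv2.COLOR_BGR2GRAY)
r=(190,225,272,338); sub=g[r[0]:r[1],r[2]:r[3]]
print("\n".join("".join("#" if v<45 else ("+" if v<65 else ".") for v in row) for row in sub));
```

```text
board [[0.7689 0.3209 0.123 ]
 [0.777  0.0592 0.123 ]
 [0.56   0.0547 0.035 ]
 [0.5527 0.3259 0.035 ]]
yaw top/bot 0.030763505132547248 0.027058110130283558
knife_mid tri [0.6056 0.17   0.0592] [0.6121 0.1725 0.0518]
top0 [195 160  20  35 302] [204.8477 181.9404] ((204.5, 177.0), (34.0, 19.0), 90.0)
....................
....................
....................
....................
....................
....................
....................
....................
....................
....................
..........#.........
...........#........
........#.###.......
.......######.......
.......######.......
.......######.......
.......######.......
.......######.......
.......######.......
.......######.......
.......######.......
.......#######......
.......#######......
.......#######......
.......#######......
.......#######......
.......#######......
.......#######......
.......#######......
........######......
........######......
........######......
.......#######......
.......########.....
.......########.....
........#######.....
.......########.....
.......########.....
.
[... 4233 characters left out ...]
..###########.......++........
......................................##########+.................
......................................##########+.................
.....................................+##########.................+
......................................#+########.................+
.........................................++#####.................+
.............................................+++.................+
.................................................................+
.................................................................+
............................+++.................................++
...........................++++++++.............................++
```

```bash
cat > fit.py <<'E'
from h import *
from scipy.optimize import minimize
C={"top":cap("top"),"side":cap("side")}
img={"top":cv2.imread("pics/d_t.png"),"side":cv2.imread("pics/d_s.png")}
# cutout outline in case frame about knife_mid: (x,y), blade to +y
poly=np.array([[-14,-49.5],[14,-49.5],[14,-19],[40,-19],[40,19],[14,19],[14,49.5],[6,49.5],[6,60],[11,60],[11,138],[-11,138],[-11,60],[-6,60],[-6,49.5],[-14,49.5],[-14,19],[-40,19],[-40,-19],[-14,-19]])/1000
S=8
def ren(c,x,y,a,roi,P=poly,z=.052):
    R=np.array([[np.cos(a),-np.sin(a)],[np.sin(a),np.cos(a)]]); w=P@R.T+[x,y]
    px=np.array([proj(c,[*q,z]) for q in w])-[roi[0]-.5,roi[1]-.5]
    m=np.zeros(((roi[3]-roi[1])*S,(roi[2]-roi[0])*S),np.uint8); cv2.fillPoly(m,[np.round((px*S-.5)*16).astype(int)],255,shift=4)
    return cv2.resize(m,None,fx=1/S,fy=1/S,interpolation=cv2.INTER_AREA)/255.
def fit(ns,free=True):
    def cost(p):
        tot=0
        for n in ns:
            c=C[n]; q=proj(c,[.51,-.205,.052]).astype(int); roi=(q[0]-50,q[1]-35,q[0]+30,q[1]+25) if n=="top" else (q[0]-45,q[1]-40,q[0]+40,q[1]+45)
            g=cv2.cvtColor(img[n],cv2.COLOR_BGR2GRAY)[roi[1]:roi[3],roi[0]:roi[2]].astype(float)
            m=ren(c,.51+p[0]/1e3,-.208+p[1]/1e3,-.208+p[2]/1e3,roi)
            big=cv2.dilate((m>0).astype(np.uint8),np.ones((7,7)))>0
            tot-=np.corrcoef(m[big],np.minimum(g,90)[big])[0,1]*-1
        return tot
    best=min((minimize(cost,[a,b,0],method="Nelder-Mead",options=dict(initial_simplex=[[a,b,0],[a+4,b,0],[a,b+4,0],[a,b,25]],xatol=.05,fatol=1e-5)) for a in(-5,5) for b in(-5,5)),key=lambda r:r.fun)
    p=best.x; return .51+p[0]/1e3,-.208+p[1]/1e3,-.208+p[2]/1e3,best.fun
for ns in (["top"],["side"],["top","side"]): print(ns,np.array(fit(ns)))
t=C["top"]; print("tab pred",proj(t,[.6602,-.1903,.237]),proj(C["side"],[.6602,-.1903,.237]))
for n in C: print(n,"knife-mid pred",proj(C[n],[.608,.170,.060]))
a,b=atz(t,[204.8,176],.058),atz(t,[205.5,138],.112); print(a,b,"knife yaw",np.arctan2(b[1]-a[1],b[0]-a[0]), (b-a)[:2])
E
python3 fit.py
```

```text
['top'] [ 0.5069 -0.2031 -0.2074 -0.919 ]
['side'] [ 0.505  -0.2043 -0.1917 -0.7692]
['top', 'side'] [ 0.506  -0.2031 -0.2074 -1.6784]
tab pred [321.2696 147.2769] [265.4932  92.182 ]
top knife-mid pred [205.6168 177.3076]
side knife-mid pred [217.014  222.5681]
[0.613  0.1732 0.058 ] [0.7291 0.1679 0.112 ] knife yaw -0.04526438565217364 [ 0.1161 -0.0053]
```

Cutout fit agrees with the yaw the arm traced (−0.208) and with centring in the case: cutout at (0.506, −0.203). Now toward the knife.

Run:
```python
from h import *
R=down(-.03,.471); print(R)
g=np.array([.609,.171,.054])
print(delta(g-R[:,2]*.1,R),env.observe()["q"])
```

```text
[[ 0.8907 -0.03    0.4536]
 [-0.0267 -0.9996 -0.0136]
 [ 0.4538  0.     -0.8911]]
('shift', array([ 0.046 , -0.1179,  0.1763]), 'turn', array([ 0.0413,  0.4698, -0.1723]), 't', 9.675) [-5.9852 14.1012 73.9631  0.0018 91.935  95.793 ]
```

```bash
python3 -m pendant '[[0.55,0.01,-0.024,0.035,0.008,0.1,-0.035],[0.55,0.02,-0.048,0.07,0.016,0.2,-0.07],[0.55,0.03,-0.072,0.105,0.024,0.3,-0.105],[0.55,0.04,-0.096,0.14,0.032,0.4,-0.14],[0.55,0.046,-0.118,0.165,0.041,0.47,-0.172]]' && python3 -m pendant '[[0.55,0,0,0,0,0,0],[0.55,0,0,0,0,0,0]]'
python3 - <<'E'
from h import *
R=down(-.03,.471); g=np.array([.609,.171,.054])
print(delta(g-R[:,2]*.012,R))
t,s=cap("top"),cap("side")
i=np.hstack([cv2.resize(t["image"][125:205,160:250],(390,347)),cv2.resize(s["image"][175:255,160:250],(390,347))])
cv2.imwrite("pics/e.png",i)
E
```

```text
time_s: 10.3
position: [0.5634, 0.1735, 0.1531]
tool_rot: [[0.89, -0.028, 0.455], [-0.025, -1.0, -0.013], [0.455, 0.0, -0.89]]
ft_force: [0.3, -0.1, 0.3]
grip_width: 0.0468
gripper_force: 0.0
time_s: 10.55
position: [0.5641, 0.1723, 0.1556]
tool_rot: [[0.89, -0.031, 0.454], [-0.027, -1.0, -0.014], [0.455, 0.0, -0.891]]
ft_force: [0.8, -0.1, 0.3]
grip_width: 0.0469
gripper_force: 0.0
('shift', array([-0.0062, -0.0001,  0.0989]), 'turn', array([ 0.0004, -0.0009, -0.0006]), 't', 10.55)
```

View pics/e.png

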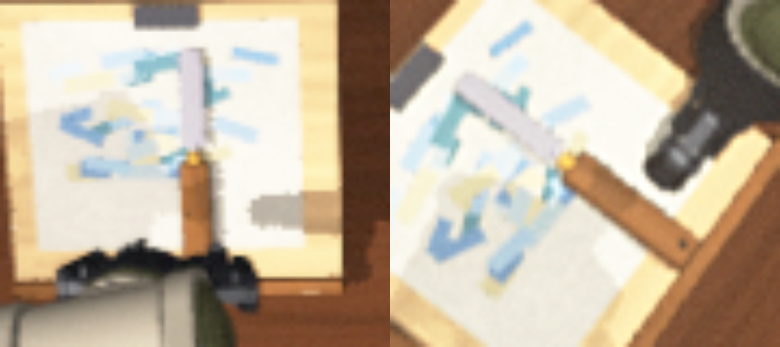

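Top crop: handle runs straight down to the ledge (px 205,163 to 205,188); side crop: handle px (202,212) to (229,235); jaws are over it along the slope normal. Descending.

```bash
python3 -m pendant '[[0.55,-0.002,0,0.03,0,0,0],[0.55,-0.005,0,0.06,0,0,0],[0.55,-0.005,0,0.085,0,0,0],[0.55,-0.005,0,0.085,0,0,0]]'
python3 - <<'E'
from h import *
t,s=cap("top"),cap("side")
print("upper face centre",tri([ray(t,[205,176]),ray(s,[215.7,223.9])]), "tip",tri([ray(t,[205.2,136.8]),ray(s,[177,194])]), "neck",tri([ray(t,[205,162.6]),ray(s,[202,212.3])]))
print(delta(np.array([.61,.172,.054])-down(-.03,.471)[:,2]*.012,down(-.03,.471)))
cv2.imwrite("pics/f.png",cv2.resize(s["image"][185:250,180:270],(720,520)))
E
```

```text
time_s: 11.15
position: [0.598, 0.1708, 0.076]
tool_rot: [[0.891, -0.031, 0.452], [-0.028, -1.0, -0.015], [0.453, 0.001, -0.892]]
ft_force: [-0.6, -1.0, -0.2]
grip_width: 0.047
gripper_force: 0.0
upper face centre [0.6125 0.1725 0.0546] tip [0.7351 0.1697 0.1059] neck [0.6544 0.1714 0.0775]
('shift', array([-0.0001, -0.0011,  0.0145]), 'turn', array([ 0.0004, -0.0015, -0.0006]), 't', 11.25)
```

View pics/f.png

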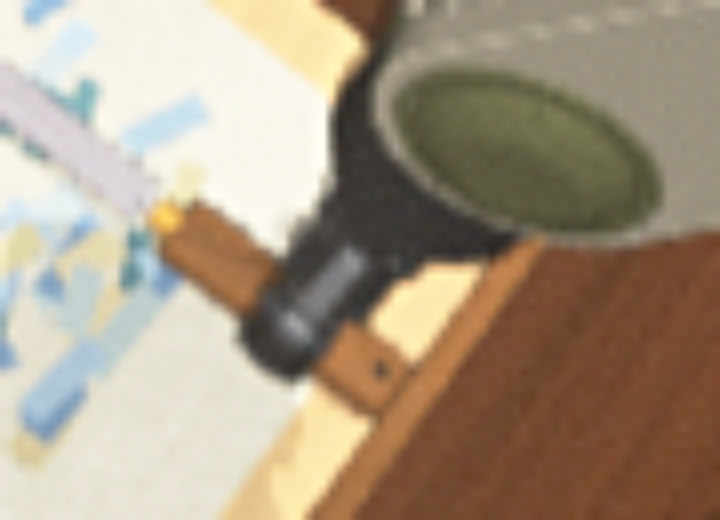

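Side crop: fingers straddle the handle, roughly at its middle; going on down with contact feel.

```bash
python3 -m pendant '[[0.55,0.0015,-0.001,0.008,0,0,0],[0.55,0.0015,-0.001,0.014,0,0,0],[0.55,0.0015,-0.001,0.016,0,0,0],[0.55,0.0015,-0.001,0.016,0,0,0]]' && python3 -m pendant '[[0.55,0,0,0.0015,0,0,0],[0.55,0,0,0.003,0,0,0],[0.55,0,0,0.003,0,0,0]]'
```

```text
time_s: 11.75
position: [0.6063, 0.1724, 0.0627]
tool_rot: [[0.891, -0.03, 0.454], [-0.027, -1.0, -0.014], [0.454, 0.0, -0.891]]
ft_force: [0.4, -0.5, 0.6]
grip_width: 0.047
gripper_force: 0.0
time_s: 12.12
position: [0.6077, 0.1723, 0.0601]
tool_rot: [[0.891, -0.03, 0.454], [-0.027, -1.0, -0.014], [0.454, 0.0, -0.891]]
ft_force: [0.2, -0.2, 0.2]
grip_width: 0.0469
gripper_force: 0.0
```

```bash
python3 -m pendant '[[0.55,0,0,0.002,0,0,0],[0,0,0,0.002,0,0,0],[0,0,0,0.002,0,0,0],[0,0,0,0.002,0,0,0],[0,0,0,0.002,0,0,0]]' 40
```

```text
time_s: 12.75
position: [0.6088, 0.1729, 0.0602]
tool_rot: [[0.889, -0.029, 0.456], [-0.026, -1.0, -0.013], [0.457, -0.0, -0.89]]
ft_force: [-8.6, 1.6, 15.4]
grip_width: 0.0228
gripper_force: 46.9
```

```bash
python3 -m pendant '[[0,0,0,-0.005,0,0,0],[0,0,0,-0.02,0,0,0],[0,0,0,-0.05,0,0,0],[0,0,0,-0.09,0,0,0],[0,0,0,-0.13,0,0,0]]' 60
python3 - <<'E'
from h import *
print(delta([.48,.0,.2],down(np.pi/2-.2075)),delta([.506,-.203,.12],down(np.pi/2-.2075)))
s=env.observe(); print(s["q"],s["grip_width"])
E
```

```text
time_s: 13.38
position: [0.5481, 0.174, 0.1752]
tool_rot: [[0.891, -0.03, 0.452], [-0.027, -1.0, -0.014], [0.452, 0.0, -0.892]]
ft_force: [0.1, 0.6, -1.5]
grip_width: 0.0221
gripper_force: 59.0
('shift', array([-0.0448,  0.1759, -0.0505]), 'turn', array([ 0.327, -0.39 , -1.366]), 't', 13.375) ('shift', array([-0.0524,  0.378 ,  0.0354]), 'turn', array([ 0.327, -0.39 , -1.366]), 't', 13.375)
[  7.6202  20.3498  95.16    -6.8759  38.1086 103.763 ] 0.022089873268408187
```

```bash
python3 -m pendant '[[0,-0.009,0.035,-0.01,0.033,-0.039,-0.137],[0,-0.018,0.07,-0.02,0.065,-0.078,-0.273],[0,-0.027,0.105,-0.03,0.098,-0.117,-0.41],[0,-0.036,0.14,-0.04,0.131,-0.156,-0.546],[0,-0.045,0.175,-0.05,0.164,-0.195,-0.683]]'; python3 -c "
from h import *
print(delta([.506,-.203,.13],down(np.pi/2-.2075)))"
```

```text
time_s: 14.0
position: [0.4802, 0.0001, 0.1988]
tool_rot: [[0.749, 0.62, 0.234], [0.621, -0.78, 0.08], [0.232, 0.085, -0.969]]
ft_force: [-0.5, -0.4, -0.9]
grip_width: 0.0225
gripper_force: 58.9
('shift', array([-0.1226,  0.1685,  0.0565]), 'turn', array([ 0.1625, -0.1955, -0.678 ]), 't', 14.0)
```

```bash
python3 -m pendant '[[0,-0.024,0.034,0.008,0.033,-0.039,-0.136],[0,-0.049,0.067,0.02,0.065,-0.078,-0.271],[0,-0.074,0.101,0.035,0.098,-0.117,-0.407],[0,-0.098,0.135,0.045,0.13,-0.156,-0.542],[0,-0.1226,0.1685,0.0565,0.1625,-0.1955,-0.678]]' && python3 -m pendant '[[0,0,0,0,0,0,0],[0,0,0,0,0,0,0]]'
cat > look.py <<'E'
from h import *
import sys
n=sys.argv[1]; t,s=cap("top"),cap("side")
cv2.imwrite(f"pics/{n}_t.png",t["image"]);cv2.imwrite(f"pics/{n}_s.png",s["image"])
cv2.imwrite(f"pics/{n}.png",np.hstack([cv2.resize(t["image"][165:235,260:350],(400,311)),cv2.resize(s["image"][110:180,250:340],(400,311))]))
print(delta([.506,-.203,.13],down(np.pi/2-.2075)))
E
python3 look.py g
```

```text
time_s: 14.62
position: [0.5061, -0.2032, 0.1295]
tool_rot: [[0.206, 0.978, -0.0], [0.978, -0.206, -0.0], [-0.0, -0.0, -1.0]]
ft_force: [0.1, -0.3, -0.3]
grip_width: 0.0225
gripper_force: 58.9
time_s: 14.88
position: [0.5061, -0.2013, 0.1298]
tool_rot: [[0.212, 0.977, 0.002], [0.977, -0.212, 0.001], [0.002, 0.001, -1.0]]
ft_force: [0.5, -0.1, -0.6]
grip_width: 0.0226
gripper_force: 59.0
('shift', array([-0.002 ,  0.0001,  0.0002]), 'turn', array([ 0.0022, -0.001 , -0.0046]), 't', 14.975)
```

View pics/g.png

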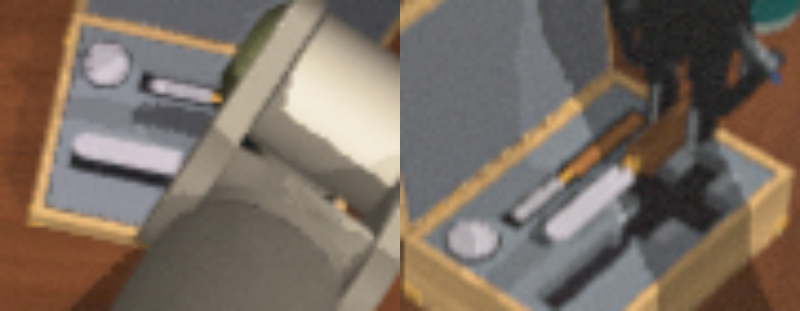

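Side crop: knife held level over the cutout, blade toward +y; top crop: blade tip near px (276,198). Measure the tip to find the offset along the hand.

```bash
cat > tip.py <<'E'
from h import *
import sys
n=sys.argv[1]; C={"t":cap("top"),"s":cap("side")}
a=np.pi/2-.2075; u=np.array([np.cos(a),np.sin(a),0]); v=np.array([-u[1],u[0],0]) # knife x, y
obs=env.observe()["position"]; print("tcp",obs)
mid=np.array([float(x) for x in sys.argv[2:5]])
out={}
for k,roi in (("t",(270,190,305,208)),("s",(275,140,310,172))):
    im=cv2.imread(f"pics/{n}_{k}.png").astype(int); x0,y0,x1,y1=roi; g=im.min(2)[y0:y1,x0:x1]
    m=(g>120).astype(np.uint8); _,l,st,_=cv2.connectedComponentsWithStats(m); i=1+st[1:,4].argmax(); ys,xs=np.nonzero(l==i)
    P=np.c_[xs+x0,ys+y0].astype(float); d=proj(C[k],mid+.136*u)-proj(C[k],mid+.07*u); mm=np.linalg.norm(d)/66; d/=np.linalg.norm(d)
    s_=P@d; e=np.array([-d[1],d[0]]); w=P@e
    pt=proj(C[k],mid+.136*u); mp=proj(C[k],mid+.1*u)
    print(k,"px",len(P),"tip beyond pred (mm)",(s_.max()+.5-pt@d)/mm,"lateral mean (px)",w[(s_>s_.max()-14)].mean()-mp@e,"px/mm",mm,"e->knife y", np.sign((proj(C[k],mid+.01*v)-proj(C[k],mid))@e), "width",np.ptp(w)+1)
    print("\n".join("".join("%4d"%q for q in r) for r in g[::1, :14]) if len(sys.argv)>5 else "")
E
python3 tip.py g .506 -.203 .121
```

```text
tcp [ 0.5065 -0.2012  0.1302]
t px 380 tip beyond pred (mm) 23.713927159476494 lateral mean (px) -1.7743165938920527 px/mm 0.3148034174673176 e->knife y -1.0 width 20.979481839764503

s px 252 tip beyond pred (mm) 37.533390450206895 lateral mean (px) -4.356059829812807 px/mm 0.28620008172627387 e->knife y -1.0 width 12.394356666182262
```

```bash
python3 - <<'E'
import cv2,numpy as np
for k,(x0,y0,x1,y1) in (("t",(270,190,304,208)),("s",(276,142,306,170))):
    g=cv2.imread(f"pics/g_{k}.png").astype(int).min(2)[y0:y1,x0:x1]; print(k)
    print("\n".join(" ".join("%3d"%q for q in r) for r in g))
E
python3 - <<'E'
import sys; sys.path.insert(0,'.')
from h import *
a=np.pi/2-.2075; u=np.array([np.cos(a),np.sin(a),0]); m=np.array([.506,-.203,.121])
for n in("top","side"):
    c=cap(n); print(n,proj(c,m),proj(c,m+.0475*u),proj(c,m+.136*u),proj(c,m+.136*u-[0,0,.006]))
E
```

```text
t
 43  70 100 105 107 128 125 124 128 126 127 123 130 125 125 128 128 125 129 110  78  79  79  76  77  79  78  78  77  78  77  81  79  76
 47  76 109 112 123 128 133 128 129 128 124 124 125 127 129 128 127 125 125 116  79  79  78  76  79  81  78  76  78  75  75  78  80  77
 43  85 116 131 141 143 145 142 144 137 129 130 128 129 128 125 126 124 127 116  90  93  87  82  84  80  80  76  76  77  77  80  78  79
 56  91 119 130 139 145 140 143 144 141 146 144 147 138 126 129 128 131 130 126 132 139 116 101 114  93  88  83  82  77  78  80  76  78
 67 104 118 123 142 143 143 147 150 156 152 153 149 145 149 139 141 140 137 131 133 143 139 122 123 123 113 103 114  89  87  89  76  78
 71 115 117 121 142 144 149 169 184 196 185 183 174 162 161 154 151 149 145 145 141 143 139 125 125 126 127 123 125 126 120 117  86  90
 79 123 118 116 140 141 162 193 196 197 199 200 199 197 197 195 183 170 165 163 155 151 148 142 131 128 126 125 125 126 128 125 124 124
 89 120 113 122 145 147 168 200 200 197 197 199 197 200 197 199 198 198 198 195 191 177 171 163 165 149 139 131 130 127 124 120 125 113
103 117 12
[... 4180 characters left out ...]
109 101  87  70  69  73  47  56  84 126 110  90  87
119 117 116 120 120 116 115 117 127 133 135 135 136 136 127 121 108 101  87  63  47  45  42  50  85 119 140 126  92  88
118 119 118 119 114 121 119 126 132 134 131 133 135 129 116 107 100  94  67  49  45  45  50  77 116 135 140 129 108  90
122 116 115 112 120 118 124 135 135 134 130 134 125 116 105 100  90  63  43  46  43  56  84 119 136 139 134 136 128  88
115 117 114 125 125 125 133 132 137 135 132 126 110 106 104  84  63  53  47  46  53  79 117 136 136 132 135 135 128  92
top [319.8776 205.1548] [305.2033 202.0047] [277.9494 196.1543] [277.8182 196.4901]
side [312.3661 137.0717] [302.4922 145.3389] [283.2203 161.4751] [283.1464 162.9488]
```

```bash
cat > bfit.py <<'E'
from h import *
from scipy.optimize import minimize
import sys
n=sys.argv[1]; z0=float(sys.argv[2]); C={"t":cap("top"),"s":cap("side")}; S=8
im={k:np.clip(cv2.imread(f"pics/{n}_{k}.png").min(2).astype(float),145,200) for k in C}
P0=np.array([[72,-9],[131,-9],[136,-5],[136,5],[131,9],[72,9]])/1000
def ren(c,w,roi):
    px=np.array([proj(c,q) for q in w])-[roi[0]-.5,roi[1]-.5]
    m=np.zeros(((roi[3]-roi[1])*S,(roi[2]-roi[0])*S),np.uint8); cv2.fillPoly(m,[np.round((px*S-.5)*16).astype(int)],255,shift=4)
    return cv2.resize(m,None,fx=1/S,fy=1/S,interpolation=cv2.INTER_AREA)/255.
def fit(ks,fz):
    def cost(p):
        a=np.pi/2-.2075+p[2]/1e3; u=np.array([np.cos(a),np.sin(a)]); v=np.array([-u[1],u[0]]); z=z0+(p[3]/1e3 if fz else 0)
        w=[[*(np.array([.506,-.203])+u*(q[0]+p[0]/1e3)+v*(q[1]+p[1]/1e3)),z] for q in P0]; tot=0
        for k in ks:
            q=proj(C[k],w[2]).astype(int); roi=(q[0]-25,q[1]-45,q[0]+45,q[1]+35)
            m=ren(C[k],w,roi); g=im[k][roi[1]:roi[3],roi[0]:roi[2]]
            a_=np.array([*(np.array([.506,-.203])+u*.072),z])
            big=cv2.dilate((m>0).astype(np.uint8),np.ones((7,7)))>0
            d=proj(C[k],w[2])-proj(C[k],w[0]); nk=proj(C[k],[*(np.array(w[0][:2])+np.array(w[5][:2]))/2,z]); yy,xx=np.mgrid[roi[1]:roi[3],roi[0]:roi[2]]
            big&=((xx-nk[0])*d[0]+(yy-nk[1])*d[1])>0   # ignore the handle side
            tot-=np.corrcoef(m[big],g[big])[0,1]
        return tot
    st=[[0,0,0,0],[7,0,0,0],[0,5,0,0],[0,0,40,0],[0,0,0,6]]
    return min((minimize(cost,x[0],method="Nelder-Mead",options=dict(initial_simplex=np.array(x,float),maxiter=600,xatol=.05,fatol=1e-5)) for x in (st,(np.array(st)*-1).tolist())),key=lambda r:r.fun)
for ks,fz in (("t",0),("s",0),("ts",0),("ts",1)):
    r=fit(ks,fz); print(ks,"along,lateral mm, yaw mrad, dz:",r.x,r.fun)
print(env.observe()["position"])
E
python3 bfit.py g .121
```

```text
t along,lateral mm, yaw mrad, dz: [3.2142 1.1849 3.0065 2.2136] -0.9799950843781513
s along,lateral mm, yaw mrad, dz: [ 2.4646  0.739  26.6353 -6.5633] -0.9684351418250111
ts along,lateral mm, yaw mrad, dz: [ 2.3822  1.0035 14.5354 -0.6966] -1.9014254828146298
ts along,lateral mm, yaw mrad, dz: [ 1.741  -1.3007 18.8082 -4.1642] -1.9221034772183014
[ 0.5066 -0.2017  0.1299]
```

```bash
python3 -m pendant '[[0,-0.003,0,0.02,0,0,0.005],[0,-0.003,0,0.038,0,0,0.005],[0,-0.003,0,0.051,0,0,0.005],[0,-0.003,0,0.054,0,0,0.005],[0,-0.003,0,0.054,0,0,0.005]]'; sed -i 's/165:235,260:350/175:245,260:350/' look.py; python3 look.py k; python3 bfit.py k .067
```

```text
time_s: 15.9
position: [0.5063, -0.2051, 0.0759]
tool_rot: [[0.215, 0.977, 0.002], [0.977, -0.215, -0.0], [0.0, 0.002, -1.0]]
ft_force: [0.0, -0.1, -1.4]
grip_width: 0.0223
gripper_force: 59.0
('shift', array([ 0.002 , -0.0007, -0.0538]), 'turn', array([ 0.0029, -0.0002, -0.0096]), 't', 16.0)
t along,lateral mm, yaw mrad, dz: [-0.4537  0.2724  7.1524  3.595 ] -0.9605402270834861
s along,lateral mm, yaw mrad, dz: [-2.5017  1.019   4.2662  2.9585] -0.967976714018713
ts along,lateral mm, yaw mrad, dz: [-1.7883  0.358   8.0633  2.8058] -1.90314166611484
ts along,lateral mm, yaw mrad, dz: [-1.8461  1.044   3.0407  0.5892] -1.9064335753955437
[ 0.5063 -0.2051  0.0761]
```

View pics/k.png

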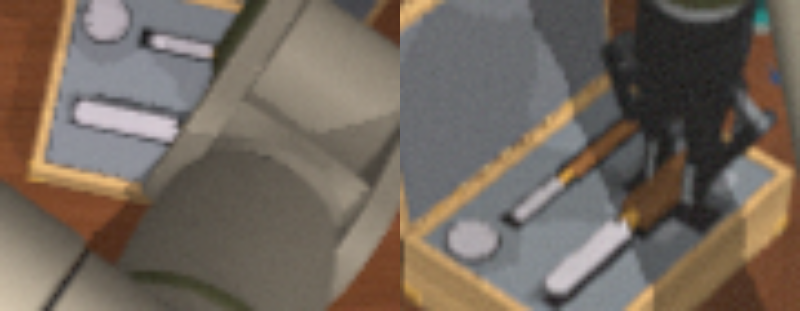

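Side crop: blade over its slot, tip about 1 mm short; correcting slightly and lowering in with force feel.

```bash
python3 -m pendant '[[0,0.0008,0.0005,0.003,0,0,0.006],[0,0.0008,0.0005,0.006,0,0,0.006],[0,0.0008,0.0005,0.009,0,0,0.006],[0,0.0008,0.0005,0.012,0,0,0.006],[0,0.0008,0.0005,0.012,0,0,0.006]]'
```

```text
time_s: 16.73
position: [0.5073, -0.2046, 0.0637]
tool_rot: [[0.221, 0.975, 0.003], [0.975, -0.221, -0.0], [0.0, 0.003, -1.0]]
ft_force: [3.3, -0.8, -0.8]
grip_width: 0.0223
gripper_force: 59.0
```

```bash
python3 -m pendant '[[0,0,0,0.002,0,0,0],[0,0,0,0.004,0,0,0],[0,0,0,0.004,0,0,0]]' && python3 -m pendant '[[0,0,0,0.002,0,0,0],[0,0,0,0.004,0,0,0],[0,0,0,0.004,0,0,0]]'
```

```text
time_s: 17.1
position: [0.507, -0.2046, 0.0598]
tool_rot: [[0.221, 0.975, 0.003], [0.975, -0.221, -0.0], [0.0, 0.003, -1.0]]
ft_force: [2.3, -0.6, 2.1]
grip_width: 0.0224
gripper_force: 59.4
time_s: 17.48
position: [0.5069, -0.2045, 0.0555]
tool_rot: [[0.221, 0.975, 0.002], [0.975, -0.221, -0.0], [0.001, 0.002, -1.0]]
ft_force: [3.3, -0.6, 3.4]
grip_width: 0.0227
gripper_force: 59.4
```

```bash
python3 -m pendant '[[0,0,0,0.001,0,0,0],[0,0,0,0.002,0,0,0],[0,0,0,0.003,0,0,0],[0,0,0,0.003,0,0,0]]'
```

```text
time_s: 17.98
position: [0.507, -0.2045, 0.0554]
tool_rot: [[0.221, 0.975, 0.004], [0.975, -0.221, -0.001], [-0.001, 0.004, -1.0]]
ft_force: [-6.8, 1.8, 32.4]
grip_width: 0.0223
gripper_force: 62.9
```

```bash
python3 -m pendant '[[0,0,0,-0.003,0,0,0],[0.45,0,0,-0.003,0,0,0],[0.45,0,0,-0.003,0,0,0],[0.45,0,0,-0.02,0,0,0],[0.45,0,0,-0.07,0,0,0]]' && python3 -m pendant '[[0.45,0,0,-0.05,0,0,0],[0.45,-0.05,-0.05,-0.08,0,0,0],[0.45,-0.1,-0.1,-0.1,0,0,0],[0.45,-0.12,-0.15,-0.1,0,0,0],[0.45,-0.12,-0.21,-0.1,0,0,0]]'; sed -i 's/175:245,260:350/175:245,260:350/' look.py; python3 look.py p
```

```text
time_s: 18.6
position: [0.5053, -0.2035, 0.1209]
tool_rot: [[0.221, 0.975, -0.004], [0.975, -0.221, 0.004], [0.003, -0.005, -1.0]]
ft_force: [0.8, -0.9, -0.4]
grip_width: 0.0386
gripper_force: 0.0
time_s: 19.23
position: [0.2836, -0.2769, 0.2218]
tool_rot: [[0.222, 0.975, 0.001], [0.975, -0.222, 0.0], [0.001, 0.001, -1.0]]
ft_force: [-0.5, -0.8, 0.2]
grip_width: 0.0385
gripper_force: 0.0
('shift', array([0.1203, 0.2027, 0.0915]), 'turn', array([-0.0011, -0.0029, -0.0199]), 't', 19.325)
```

View pics/p.png

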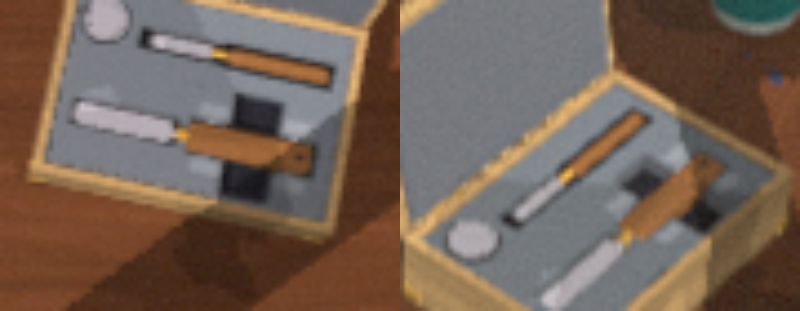

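Knife lies along its cutout, but no dark gap shows round it (top crop handle 187–313, 125–175), unlike the other tool, so it may stand proud on the lips. I'll press with closed fingers and feel the height.

```bash
python3 bfit.py p .050; python3 -c "
from h import *
print(delta([.506,-.2035,.10],down(np.pi/2-.2075)))"
```

```text
t along,lateral mm, yaw mrad, dz: [-0.6412 -0.3135 -7.1496 -2.3079] -0.893295064632482
s along,lateral mm, yaw mrad, dz: [-0.7851  1.7107 -7.3284 -3.1404] -0.8393448356155373
ts along,lateral mm, yaw mrad, dz: [-0.4072 -0.2032 -1.1737  4.2231] -1.7137390342876988
ts along,lateral mm, yaw mrad, dz: [-1.2844 -0.9448 -5.5437 -2.1139] -1.7192238408655447
[ 0.2849 -0.2762  0.2219]
('shift', array([0.1201, 0.1991, 0.1224]), 'turn', array([ 0.0018, -0.001 , -0.0177]), 't', 19.425)
```

```bash
python3 -m pendant '[[0,0.03,0.05,0,0,0,-0.018],[0,0.06,0.1,0.02,0,0,-0.018],[0,0.09,0.15,0.06,0,0,-0.018],[0,0.12,0.199,0.1,0,0,-0.018],[0,0.12,0.199,0.12,0,0,-0.018]]' 40 && python3 -m pendant '[[0,0,0,0.012,0,0,0],[0,0,0,0.02,0,0,0],[0,0,0,0.02,0,0,0]]'
```

```text
time_s: 20.05
position: [0.5095, -0.2008, 0.0998]
tool_rot: [[0.199, 0.98, 0.001], [0.98, -0.199, 0.001], [0.001, 0.001, -1.0]]
ft_force: [0.0, -0.2, -0.4]
grip_width: -0.0001
gripper_force: 0.0
time_s: 20.42
position: [0.5061, -0.2036, 0.0828]
tool_rot: [[0.204, 0.979, 0.002], [0.979, -0.204, 0.0], [0.0, 0.002, -1.0]]
ft_force: [-0.6, 0.4, 0.8]
grip_width: 0.0002
gripper_force: 0.0
```

```bash
python3 -m pendant '[[0,0,0,0.0015,0,0,0],[0,0,0,0.003,0,0,0],[0,0,0,0.0045,0,0,0],[0,0,0,0.0045,0,0,0]]' && python3 -m pendant '[[0,0,0,0.002,0,0,0],[0,0,0,0.004,0,0,0],[0,0,0,0.004,0,0,0]]'
```

```text
time_s: 20.92
position: [0.5063, -0.2032, 0.0779]
tool_rot: [[0.204, 0.979, 0.002], [0.979, -0.204, 0.0], [0.001, 0.002, -1.0]]
ft_force: [-0.6, -0.3, 0.9]
grip_width: -0.0001
gripper_force: 0.0
time_s: 21.3
position: [0.5063, -0.2031, 0.0737]
tool_rot: [[0.204, 0.979, 0.002], [0.979, -0.204, 0.0], [0.001, 0.001, -1.0]]
ft_force: [-1.5, 0.9, 0.2]
grip_width: -0.0
gripper_force: 0.0
```

```bash
python3 -m pendant '[[0,0,0,0.0015,0,0,0],[0,0,0,0.003,0,0,0],[0,0,0,0.003,0,0,0]]' && python3 -m pendant '[[0,0,0,0.001,0,0,0],[0,0,0,0.002,0,0,0],[0,0,0,0.002,0,0,0]]'
```

```text
time_s: 21.68
position: [0.5066, -0.2033, 0.0711]
tool_rot: [[0.204, 0.979, 0.003], [0.979, -0.204, -0.0], [0.0, 0.003, -1.0]]
ft_force: [-0.1, 0.0, 2.0]
grip_width: -0.0001
gripper_force: 1.1
time_s: 22.05
position: [0.5066, -0.2034, 0.071]
tool_rot: [[0.204, 0.979, 0.004], [0.979, -0.204, -0.001], [-0.0, 0.004, -1.0]]
ft_force: [-5.4, 2.8, 21.0]
grip_width: -0.0003
gripper_force: 10.7
```

Contact at 54 mm, hard: home at the middle. Press both ends too.

```bash
python3 -m pendant '[[0,0,0,-0.014,0,0,0],[0,0.037,0,-0.014,0,0,0],[0,0.037,0,-0.01,0,0,0],[0,0.037,0,-0.003,0,0,0],[0,0.037,0,-0.0005,0,0,0]]' && python3 -m pendant '[[0,0,0,0,0,0,0],[0,0,0,0,0,0,0]]' && python3 -m pendant '[[0,0,0,-0.014,0,0,0],[0,-0.037,0,-0.014,0,0,0],[0,-0.073,0,-0.014,0,0,0],[0,-0.073,0,-0.003,0,0,0],[0,-0.073,0,-0.0005,0,0,0]]' && python3 -m pendant '[[0,0,0,0,0,0,0],[0,0,0,0,0,0,0]]'
```

```text
time_s: 22.68
position: [0.5141, -0.1674, 0.0709]
tool_rot: [[0.204, 0.979, 0.003], [0.979, -0.204, 0.0], [0.001, 0.003, -1.0]]
ft_force: [-9.0, 7.3, 38.8]
grip_width: -0.0001
gripper_force: 19.5
time_s: 22.92
position: [0.514, -0.1674, 0.071]
tool_rot: [[0.205, 0.979, 0.003], [0.979, -0.205, 0.0], [0.001, 0.003, -1.0]]
ft_force: [-4.8, 4.9, 19.9]
grip_width: -0.0001
gripper_force: 10.5
time_s: 23.55
position: [0.4989, -0.2405, 0.0709]
tool_rot: [[0.204, 0.979, 0.002], [0.979, -0.204, -0.004], [-0.003, 0.003, -1.0]]
ft_force: [-11.1, -6.7, 28.3]
grip_width: 0.0003
gripper_force: 14.4
time_s: 23.8
position: [0.4993, -0.2397, 0.071]
tool_rot: [[0.203, 0.979, 0.003], [0.979, -0.203, -0.004], [-0.003, 0.004, -1.0]]
ft_force: [-4.6, -6.9, 11.8]
grip_width: 0.0
gripper_force: 5.8
```

Both ends are hard at 54 mm, so the knife is flat and fully home. Withdraw, final check.

```bash
python3 -m pendant '[[0,0,0,-0.02,0,0,0],[0,0,0,-0.06,0,0,0],[0,-0.02,-0.05,-0.1,0,0,0],[0,-0.03,-0.1,-0.14,0,0,0],[0,-0.03,-0.16,-0.15,0,0,0]]' && python3 -m pendant '[[0,0,0,0,0,0,0],[0,0,0,0,0,0,0],[0,0,0,0,0,0,0]]'
python3 - <<'E'
from h import *
t,s=cap("top"),cap("side")
cv2.imwrite("pics/z.png",np.hstack([cv2.resize(t["image"][130:290,240:410],(400,376)),cv2.resize(s["image"][60:190,220:350],(376,376))]))
E
```

```text
time_s: 24.42
position: [0.3394, -0.2361, 0.2199]
tool_rot: [[0.203, 0.979, 0.004], [0.979, -0.203, -0.002], [-0.001, 0.004, -1.0]]
ft_force: [-0.3, -1.4, -0.4]
grip_width: -0.0
gripper_force: 0.0
time_s: 24.8
position: [0.3409, -0.2361, 0.2181]
tool_rot: [[0.203, 0.979, 0.001], [0.979, -0.203, 0.001], [0.001, 0.001, -1.0]]
ft_force: [0.2, -0.1, -0.6]
grip_width: -0.0001
gripper_force: 0.0
```

View pics/z.png

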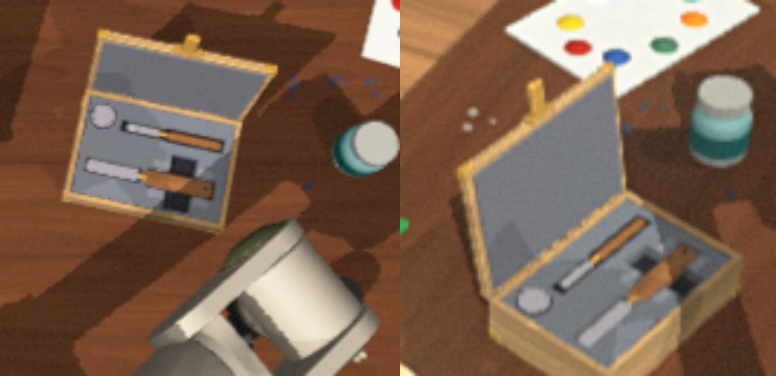

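The picture shows the lid leaning back open, the knife lying in its cutout (top crop about 150,178), the teal jar untouched and the arm clear.

```bash
python3 -c "
from rig import env
print(env.close_job())"
```

```text
the job is handed in; nothing more can be done
None
```

I've handed the job in: the lid is back on its stop, and the palette knife is pressed home in its cutout, with contact at 54 mm at the middle and both ends. I didn't move the jars, the tin or the tape roll.

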